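Weigh a packet on the counter beam scale

ROBOT

A 7-joint arm with a two-finger parallel gripper is mounted at the origin on the work surface. World frame = base frame: x ahead of the robot, y to its left, z up, the work surface at z = 0. Lengths are in mm, angles in rad, forces in N, time in s.
With the tool pointing down it reaches from about 400 to 850 mm from the base axis. Payload 10.4 kg.
Tool frame: the origin (TCP) lies on the front face of the gripper's body, between the roots of the fingers; the fingertips stand 70 mm ahead of it and the grasp point (between the pads) lies 51 mm ahead of it; z points along the fingers, y is the direction in which the jaws open and shut (so a half turn about z gives the same grasp; the last joint's range is limited). The gripper opens to 87 mm and grips with 3 to 60 N. Pads are 19 mm wide; open, the fingers measure 117 mm over their backs; the gripper's body (75 mm by 190 mm) begins 51 mm behind the grasp point.
Start: joints at [1.268, 0.332, -0.065, 1.46, 0.022, 1.35, -0.088], TCP at [172.621, -600.705, 292.276] pointing down, gripper open.
Joint ranges: [-2.6, 2.6], [-0.5, 2.12], [-1.47, 1.34], [0.16, 2.42], [-1.27, 4.41], [0.06, 2.06], [-2.6, 2.6]. Speed limits (rad/s): [2.22, 2.22, 2.79, 2.79, 3.14, 3.14, 3.14].

INTERFACE

Orientations are given as a 3x3 rotation matrix whose columns are the frame's x, y, z axes.
In Python, from station import manip gives the robot as it stands.
- The arm moves only by the tool jog_arm, never from a script. Its argument "motion" is text: rows parted by semicolons, each of 7 numbers parted by spaces: the shift along the world's x, y, z in cm, then the turn, a rotation vector about the world's x, y, z in degrees, then the finger opening in cm, from 0 to 8.7. A call has 1 to 5 rows; each row shifts and turns the pose as measured when the row begins; what a row does not reach is not made up. A row lasts 1/8 s, in which the tool goes at most 62.5 mm and 10.7 degrees, less where a joint would pass 70% of its speed; a pose out of reach is approached as far as the arm can. A call is refused whole if a number of a shift passes 6.25 or a number of a turn 10.7, either way. A call with a gripper value outside its range is refused whole. The fingers move at their own pace and stop on an object; the grip force is fixed at half the most. Time passes only in rows, so rows that do not move let the fingers close. It gives the time, the measured TCP pose, the force and the opening at its end, in the units of the state.
- manip.state(): the state, without advancing time (a new reading comes with each control period).
- manip.snapshot(name): name is "scene" or "top" or "wrist"; returns a dict with "img" (480x640x3 uint8, blue, green, red), "intrinsics" (3x3 intrinsics, pixels), "cam_to_world" (4x4, takes a point from camera to world coordinates); the wrist camera has in their place "mount" (4x4, takes a point from camera to tool coordinates, whose origin is the TCP and whose axes are the flange's). Camera axes: x right, y up, looking along -z (the intrinsics and any distortion apply to the point x, -y, -z); pixel columns grow to the right and rows downward; lengths in mm; the calibration is good to about 2 mm. A picture is of the moment at which its call begins: read the wrist's pose just before it. There is no depth.
- manip.finish_job(): hands the job in, once; it reports no verdict.
The state is a dict: "time": time; "joint_positions": joint angles; "qvel": joint speeds; "joint_torque": joint torques, N m; "position": TCP position; "orientation": TCP orientation; "ft_force": force on the tool from outside, world axes, zero at the start; "moment": the same for the moment, N m; "width": opening from 0.0 (shut) to 1.0 (fully open).
Only numpy, scipy, OpenCV 4.12 (cv2) and the standard library are available. Lean on these libraries where they do the work, as an engineer would, in place of code of your own. Each camera call takes 0.05 s, during which the arm holds its last target. There are 200 camera calls.

TASK

Weigh the small carton on the beam scale: set it down gently, flat in the middle of the round pan, and let go, then bring the brass poise out along the notched beam and leave it hanging in the notch that lets the pointer settle inside the green band. Do not knock the lamp over the beam, and leave the other things on the desk alone.

Things in the scene. Friction and masses are not known exactly. Their poses are not given: they have to be found in the camera images.
- scale_pivot (a point): Counter beam scale, fixed: dark blue-grey cast base 120 wide, 26 high (32 at its middle), reaching from y = -157 to +333 mm of this point. The point is the beam's pivot axle, 100 mm above the desk, in a fork. Its y axis runs along the level beam towards the pointer end, x away from the operator's (robot's) side, z up.
- beam (a joint): Beam tilt, rad. 0 = level, pointer centred; positive = pointer end high (carton outweighs the poise: poise must go farther out); negative = low. Stops at +-0.08. One notch of poise travel tilts it about 0.032 between the stops; the green band covers +-0.022. Damped: settles in about 1.5 s once all is let go. Level with an empty pan and the poise in the innermost notch.
- pointer_tip (a point): Tip of the red pointer on the beam's end, 301 mm from the pivot; it moves about 9.5 mm up or down per notch of imbalance, beside the index plate.
- index_mark (a point): Edge of the white upright index plate (30 wide, 104 high) just beyond the pointer, at its black centre line, level with the pivot; the green band reaches 6.5 mm up and down from it. Fixed to the scale. A thin steel travel stop, 133 mm high, stands round the beam 262 mm from the pivot and ends the poise's path.
- pan_top (a point): Round steel pan, 130 diameter, 4 thick; this point is the centre of its top face, 80 mm from the pivot away from the pointer, 130 mm above the desk when the beam is level. It stays level, moves up to 6.4 mm up or down with the beam, yields about 10 mm per N, then meets the stop. Where on the pan the load stands does not matter to the reading.
- packet_mid (a point): The carton to weigh, loose, cardboard brown with a paler tape band: 80 (its x) by 50 (its y) by 40 high; this point is its centre. Starts on the desk beyond the pan end of the scale. Unknown mass, 100 to 250 g; each notch stands for 25 g.
- poise_grip (a point): Black finger tab on the brass poise: 14 thick along the beam (pinch these faces), 18 wide, 36 high, leaning 30 degrees to the operator (top towards -x of the poise). This point: on the tab's centre line, 23 mm up from its foot, 13 below its tip; the pin lies 11.5 mm in +x and 30.4 mm down from here. The brass frame under the tab is 25 across, 20 along the beam.
- poise_pin (a point): Centre of the poise's steel cross pin (4 diameter). The beam (8 wide, 14 high) has 12 V notches 14 mm apart, 7 deep, in its top edge, at 70, 84 ... 224 mm from the pivot. Pin centre seated: 9.8 mm above the pivot-to-pointer line; over a tooth's tip: 16 mm. Starts in one of the three innermost notches.
- beam_mid (a point): A point on the beam at the pivot; its y axis runs along the beam (tilting with it) towards the pointer.
- lamp_edge (a point): LED bar lamp, fixed: white level bar 270 long (along the beam), 30 wide, 14 thick, over the notches; this point: middle of its lower edge on the operator's side, 256 above the desk, about 14 mm on the operator's side of the beam's middle line. From it the bar spreads 30 mm to +x; its post (14 diameter) stands 154 mm to +x. No room for an upright gripper over the poise: come tilted from the operator's side.
- lamp: The same lamp, origin on the desk straight under the bar and the beam's middle line; its foot (110 diameter) is centred 140 mm to +x of here. It must not be struck.
- packet: The carton again, origin at the middle of its underside.
- pan: The pan with its stem, origin on its knife edge, 30 mm under the pan's top.
- poise: The poise again (143 g), origin at its cross pin: a loose closed frame around the beam, hanging by the pin in a notch, free to swing (pin friction may leave it a few degrees askew), captive on the beam. It lifts about 11 mm before its foot meets the beam. When the pan is loaded, the beam rises with a lifted poise up to its stop.
- cups: Bystander: upright stack of white plastic cups, 73 diameter, 117 high; origin in the middle of its underside.
- stapler: Bystander: black stapler 130 by 34, about 50 high; origin in the middle of its underside, x along it.
- phone: Bystander: black mobile phone 150 by 72, 9 thick, lying flat; origin in the middle of its underside.
There are look-alikes about, which are no part of the job. Of the things that look like the packet, the middle-sized one is meant.

How it is judged (in metres and radians):
On the way:
1. the carton stands flat on the pan, let go (horizontal distance between packet_mid and pan_top below 0.045 m and z of packet_mid in the frame of pan_top between 0.015 and 0.023 m and contact force between the fingers and packet below 0.05 N), for 0.3 s.
At the end, for the whole second after the job is handed in: The carton stands flat on the pan (its centre within 45 mm of the pan's), the poise hangs at rest with its pin down in a notch, and the beam rests within 0.022 rad of level, the pointer inside the green band; everything let go (horizontal distance between packet_mid and pan_top below 0.045 m and z of packet_mid in the frame of pan_top between 0.015 and 0.023 m and z of poise_pin in the frame of beam_mid below 0.0125 m and linear speed of each of poise, packet below 0.03 m/s and value of joint beam between -0.022 and 0.022 rad); the robot touches nothing.
It fails at once if the carton is banged or pressed on the pan with more than 35 N (contact force between packet and pan above 35 N).
It fails at once if the carton is dropped (falls faster than 0.45 m/s out of the fingers) (linear speed of packet above 0.45 m/s and contact force between the fingers and packet below 0.05 N).
It fails at once if the lamp is struck (more than 5 N) (contact force between lamp and anything else above 5 N).
It fails at once if a bystander is displaced by more than 30 mm (distance of any of cups, stapler, phone from where it was at the start of the episode above 0.03 m).
It also fails if it takes over 61 s, if anything falls off the work surface, if the arm or the gripper's body presses on something with over 40 N, if the wrist force passes 120 N, or if a joint passes its speed limit or range.

## Working session

There is one attempt and no reset: what is moved stays moved. The work goes in short steps, Python scripts to look and compute and a tool call to move; the robot and the scene stay as the last step left them, time stands still between calls to the robot, and variables do not carry over. Pictures are saved under pics/ and viewed, about 8 in all and at most 12, crops included, and the job is handed in when it is done.

Besides the shell and the picture viewer there is one more tool, called after ">>>" by a JSON object that holds its "fn" and its "kwargs". jog_arm: Moves the arm, as the interface text tells. Its arguments: {"type":"object","properties":{"motion":{"type":"string"}},"required":["motion"]}

```bash
mkdir -p pics
python3 - <<'E'
from station import manip
import cv2,numpy as np
s=manip.state();print(s['time'],s['position'],np.round(s['orientation'],3).tolist(),s['width'])
for n in("scene","top"):
    d=manip.snapshot(n);cv2.imwrite(f"pics/{n}0.png",d["img"]);np.savez(f"pics/{n}0.npz",K=d["intrinsics"],T=d["cam_to_world"]);print(n,np.round(d["intrinsics"],1).tolist(),np.round(d["cam_to_world"],3).tolist(),d.keys())
E
```

```text
0.0 [ 172.52462339 -600.43223804  291.44014157] [[0.961, 0.276, -0.0], [0.276, -0.961, 0.001], [-0.0, -0.001, -1.0]] 1.0000071126113141
scene [[579.6, 0.0, 318.8], [0.0, 579.6, 240.8], [0.0, 0.0, 1.0]] [[0.592, -0.514, 0.621, 1264.859], [0.806, 0.387, -0.447, -540.502], [-0.01, 0.765, 0.644, 909.285], [0.0, 0.0, 0.0, 1.0]] dict_keys(['img', 'intrinsics', 'cam_to_world'])
top [[563.5, 0.0, 319.5], [0.0, 563.5, 245.3], [0.0, 0.0, 1.0]] [[-0.006, 0.982, -0.187, 316.171], [-1.0, -0.003, 0.013, -34.717], [0.013, 0.187, 0.982, 1313.6], [0.0, 0.0, 0.0, 1.0]] dict_keys(['img', 'intrinsics', 'cam_to_world'])
```

View pics/scene0.png

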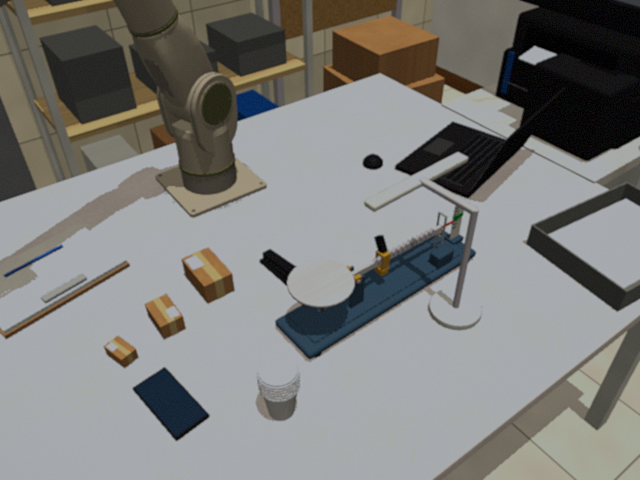

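View pics/top0.png

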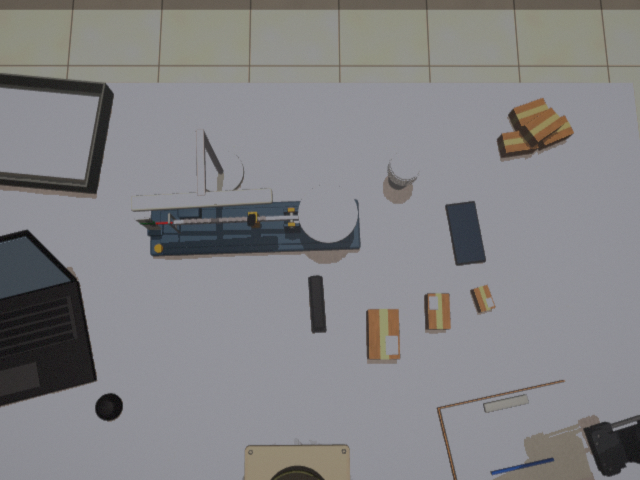

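The scene view shows three loose cartons in a row, at top-view pixels (384,334) large, (438,311) middle and (484,299) small. There is also a pile at (540,125). The middle one is about 24x37 px, roughly 53x82 mm, which fits 80x50. The scale runs along the row at y≈218, with the pan at (328,214) and the poise at (252,218). Next I'll enlarge to confirm.

```bash
cat > h.py <<'E'
import numpy as np,cv2
def ray(n,uv):
    d=np.load(f"pics/{n}.npz");K,T=d["K"],d["T"]
    p=np.linalg.inv(K)@[uv[0],uv[1],1];return T[:3,3],T[:3,:3]@[p[0],-p[1],-p[2]]
def onz(n,uv,z):
    o,d=ray(n,uv);return o+d*(z-o[2])/d[2]
def proj(n,P):
    d=np.load(f"pics/{n}.npz");c=np.linalg.inv(d["T"])@np.append(P,1);q=d["K"]@[c[0],-c[1],-c[2]];return q[:2]/q[2]
def tri(a,ua,b,ub):
    o1,d1=ray(a,ua);o2,d2=ray(b,ub);t=np.linalg.lstsq(np.c_[d1,-d2],o2-o1,rcond=None)[0]
    return (o1+d1*t[0]+o2+d2*t[1])/2,np.linalg.norm(o1+d1*t[0]-o2-d2*t[1])
E
python3 - <<'E'
import cv2,numpy as np
from h import *
t=cv2.imread('pics/top0.png');s=cv2.imread('pics/scene0.png')
f=lambda i,x,y,w,h,k:cv2.resize(i[y:y+h,x:x+w],(w*k,h*k),interpolation=cv2.INTER_CUBIC)
a=f(t,410,280,80,60,4) # 320x240
b=f(t,130,180,240,80,3) #720x240
c=f(s,270,190,220,170,3) #660x510 
im=np.zeros((600,800,3),np.uint8)
b2=f(t,130,185,200,75,4); im[:300]=b2
im[300:540,:320]=a; im[300:600,320:800]=f(s,340,200,160,100,3)
cv2.imwrite('pics/c1.png',im)
for u in((438,311),):print(onz('top0',u,40))
print('pan',onz('top0',(328,214),130),'base corners z26',[onz('top0',u,26).round(1).tolist() for u in((359,249),(359,202),(150,254))])
E
```

```text
[ 407.34872742 -318.77034132   40.        ]
pan [610.82320293 -69.6915627  130.        ] base corners z26 [[552.8, -144.2, 26.0], [665.7, -146.3, 26.0], [542.7, 339.4, 26.0]]
```

View pics/c1.png

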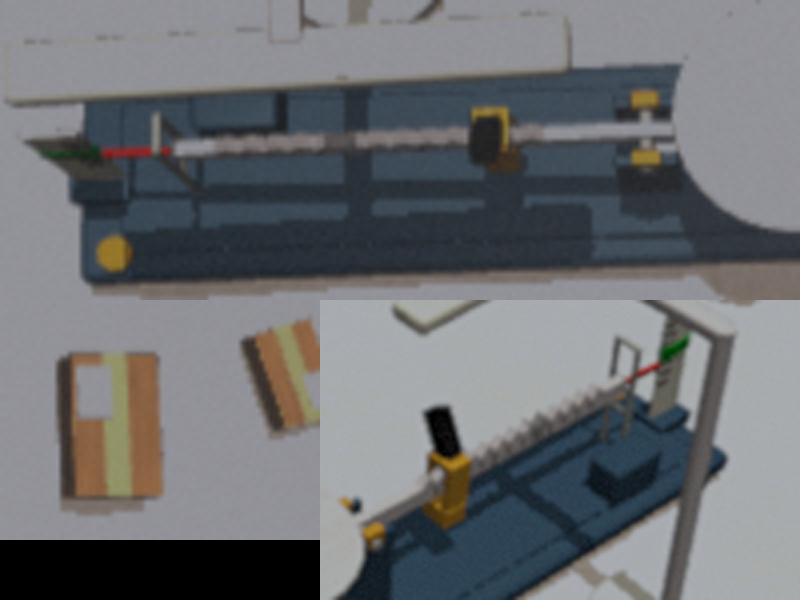

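The middle carton is confirmed: its top face spans top-view u 428–450, v 293–329, about 50x81 mm. The pointer tip is at (155,223), the tab at (252,219) and the axle at (291.5,217).

Run:
```python
import cv2,numpy as np
from h import *
t=cv2.imread('pics/top0.png')
r=np.round
print('carton corners',[r(onz('top0',u,40)[:2],1).tolist() for u in((428.2,293.2),(449.5,293),(450.4,328.7),(428.6,328.7),(439.2,310.9))])
piv=onz('top0',(291.5,217.2),103);tip=onz('top0',(155,223.2),100)
print('piv',piv,'tip',tip,'len',np.linalg.norm((tip-piv)[:2]),'yaw deg',np.degrees(np.arctan2(-(tip-piv)[0],(tip-piv)[1])))
print('tip tri',tri('top0',(155,223.2),'scene0',(453.3,221.7)))
print('tab top tri',tri('top0',(251.5,216+1),'scene0',(379.3,237.5)), onz('top0',(251.7,219.2),145))
print('lamp ends lower op edge',[r(onz('top0',u,263),1).tolist() for u in((272,202.5),(131.5,210.5),(272,189),(131.5,196))])
print('pan',onz('top0',(328.5,213.6),130))
```

```text
carton corners [[447.7, -298.3], [447.9, -346.8], [367.7, -344.9], [367.9, -295.8], [407.6, -321.5]]
piv [610.4813292   10.14187139 103.        ] tip [598.4159051  310.44329962 100.        ] len 300.54371106086296 yaw deg 2.3007758132540337
tip tri (array([601.93227977, 314.82381574,  87.54874038]), np.float64(1.9598261007853421))
tab top tri (array([599.11437115,  92.41219211, 150.61811023]), np.float64(1.5293217362491822)) [596.11774468  93.16871839 145.        ]
lamp ends lower op edge [[600.7, 41.8, 263.0], [585.5, 310.1, 263.0], [627.7, 42.1, 263.0], [614.3, 311.7, 263.0]]
pan [611.71032834 -70.78044375 130.        ]
```

>>> {"fn": "jog_arm", "kwargs": {"motion": "4 4.7 -1 0 0 -6 7.5;4 4.7 -1 0 0 -6 7.5;4 4.7 -1 0 0 -5.5 7.5;4 4.7 -1 0 0 0 7.5;4 4.7 -1 0 0 0 7.5"}}

```text
time: 0.72
position: [368.9, -365.3, 239.6]
orientation: [[0.999, -0.045, -0.002], [-0.045, -0.999, 0.001], [-0.002, -0.001, -1.0]]
ft_force: [1.0, -0.2, -0.9]
width: 0.86
```

>>> {"fn": "jog_arm", "kwargs": {"motion": "3.8 4.4 0 0 0 1 7.5;0 0 -3 0 0 0 7.5;0 0 0 0 0 0 7.5"}}

```text
time: 1.1
position: [410.6, -314.5, 208.0]
orientation: [[1.0, -0.018, -0.003], [-0.018, -1.0, 0.004], [-0.003, -0.003, -1.0]]
ft_force: [-0.3, 0.4, 0.5]
width: 0.86
```

Run:
```python
from station import manip
import cv2,numpy as np
s=manip.state();d=manip.snapshot("wrist");cv2.imwrite("pics/w1.png",d["img"])
T=np.eye(4);T[:3,:3]=s['orientation'];T[:3,3]=s['position'];np.savez("pics/w1.npz",K=d["intrinsics"],T=T@d["mount"])
print(s['position'],s['ft_force'],s['width']);print(np.round(d['mount'],3).tolist())
```

```text
[ 410.62939582 -314.45800892  208.04986968] [-0.3264148   0.44175147  0.49549051] 0.8603794768315809
[[0.001, 0.969, 0.246, 67.024], [1.0, -0.001, -0.001, 0.574], [-0.0, 0.246, -0.969, -92.154], [0.0, 0.0, 0.0, 1.0]]
```

View pics/w1.png

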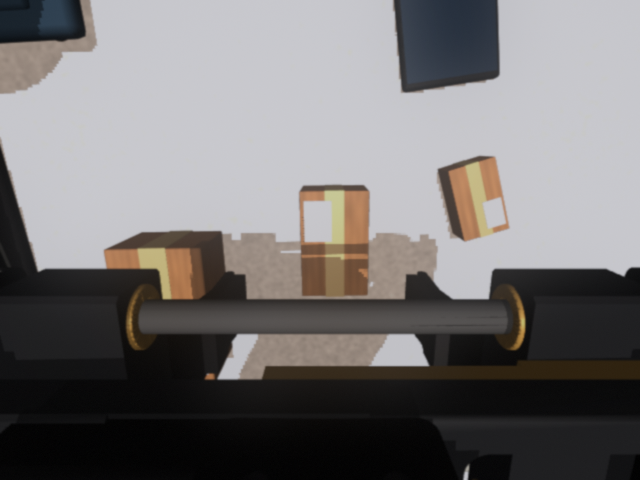

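Run:
```python
from h import *
for u in((300,190),(369,191),(369,295),(302,295),(335,242.5)):print(onz('w1',u,40).round(1))
```

```text
[ 448.1 -297.4   40. ]
[ 446.6 -346.2   40. ]
[ 367.6 -347.1   40. ]
[ 368.5 -296.2   40. ]
[ 409.3 -321.7   40. ]
```

The wrist view shows the carton's top face at u 300–369, v 190–295 between the fingers, with its centre at (408,-322). This agrees with the top view. I'll descend now.

>>> {"fn": "jog_arm", "kwargs": {"motion": "-0.2 -0.7 -4 0 0 0 7.5;0 0 -4 0 0 0 7.5;0 0 -2.6 0 0 0 7.5;0 0 -1 0 0 0 7.5;0 0 0 0 0 0 7.5"}}

```text
time: 1.78
position: [410.5, -327.8, 97.6]
orientation: [[1.0, -0.026, 0.007], [-0.026, -1.0, -0.005], [0.007, 0.004, -1.0]]
ft_force: [0.2, 0.6, 0.6]
width: 0.861
```

>>> {"fn": "jog_arm", "kwargs": {"motion": "-0.2 0.6 -1.4 0 0 0.5 7.5;0 0 -0.3 0 0 0 7.5;0 0 0 0 0 0 7.5"}}

```text
time: 2.15
position: [409.4, -322.4, 82.0]
orientation: [[1.0, -0.017, 0.01], [-0.017, -1.0, -0.007], [0.01, 0.007, -1.0]]
ft_force: [-0.4, -0.3, -0.6]
width: 0.86
```

>>> {"fn": "jog_arm", "kwargs": {"motion": "0 0 0 0 0 0 0;0 0 0 0 0 0 0;0 0 0 0 0 0 0;0 0 0 0 0 0 0;0 0 0 0 0 0 0"}}

```text
time: 2.78
position: [409.8, -322.6, 82.8]
orientation: [[1.0, -0.017, 0.01], [-0.017, -1.0, -0.008], [0.011, 0.007, -1.0]]
ft_force: [-0.2, -0.8, -0.3]
width: 0.574
```

Run:
```python
from station import manip
import numpy as np
s=[]
for i in range(4):
    s.append(manip.state()['ft_force']); manip.snapshot("wrist")
s.append(manip.state()['ft_force']);print(np.round(s,2),manip.state()['width'],manip.state()['time'])
```

```text
[[-0.19 -0.84 -0.35]
 [-0.16 -0.57 -0.2 ]
 [ 0.16  0.17 -1.04]
 [-0.66 -0.52 -0.41]
 [ 0.45  0.08 -0.29]] 0.5745445952519628 2.975
```

>>> {"fn": "jog_arm", "kwargs": {"motion": "0 0 2 0 0 0 0;0 0 4 0 0 0 0;0 0 4 0 0 0 0;0 0 4 0 0 0 0;0 0 0 0 0 0 0"}}

```text
time: 3.6
position: [408.4, -321.7, 225.7]
orientation: [[1.0, -0.017, 0.008], [-0.016, -1.0, -0.006], [0.008, 0.006, -1.0]]
ft_force: [-0.1, 0.1, -0.7]
width: 0.571
```

>>> {"fn": "jog_arm", "kwargs": {"motion": "0 0 1 0 0 0 0;0 0 0 0 0 0 0;0 0 0 0 0 0 0"}}

```text
time: 3.98
position: [407.3, -321.0, 233.6]
orientation: [[1.0, -0.016, 0.005], [-0.016, -1.0, -0.003], [0.005, 0.003, -1.0]]
ft_force: [-0.6, 0.1, -1.6]
width: 0.569
```

Run:
```python
from station import manip
import numpy as np
s=[]
for i in range(24):
    s.append(manip.state()['ft_force']); manip.snapshot("wrist")
s=np.array(s);print(s.mean(0),s.std(0),manip.state()['width'],manip.state()['time'])
```

```text
[-0.11055829 -0.09076967 -1.30385873] [0.46699967 0.47051952 0.46831298] 0.5692044627866251 5.175
```

>>> {"fn": "jog_arm", "kwargs": {"motion": "5 5 0 0 0 0 0;4 4.5 2 0 0 0 0;4 4.5 2 0 0 0 0;3 4 2 0 0 0 0;0 0 0 0 0 0 0"}}

```text
time: 5.8
position: [563.5, -143.1, 296.0]
orientation: [[1.0, -0.021, 0.006], [-0.021, -1.0, -0.003], [0.006, 0.003, -1.0]]
ft_force: [0.4, -0.2, -1.6]
width: 0.573
```

>>> {"fn": "jog_arm", "kwargs": {"motion": "2.4 3.2 0 0 0 0 0;2.3 3.1 0 0 0 0 0;0 0 -2.5 0 0 0 0;0 0 -2.5 0 0 0 0;0 0 0 0 0 0 0"}}

```text
time: 6.42
position: [610.3, -82.2, 243.2]
orientation: [[1.0, -0.025, 0.004], [-0.025, -1.0, -0.006], [0.004, 0.005, -1.0]]
ft_force: [0.1, -0.9, -1.0]
width: 0.57
```

>>> {"fn": "jog_arm", "kwargs": {"motion": "0.2 0.2 -1 0 0 0.5 0;0 0 -0.8 0 0 0 0;0 0 -0.5 0 0 0 0;0 0 -0.4 0 0 0 0;0 0 0 0 0 0 0"}}

```text
time: 7.05
position: [612.9, -81.7, 216.9]
orientation: [[1.0, -0.017, 0.007], [-0.017, -1.0, -0.007], [0.007, 0.006, -1.0]]
ft_force: [-0.1, 0.3, -1.0]
width: 0.569
```

Run:
```python
from station import manip
import cv2,numpy as np
F=[]
for i in range(5):
    d=manip.snapshot("scene");s=manip.state();F.append(s['ft_force'])
print(s['position'],np.mean(F,0),s['time'])
cv2.imwrite('pics/s2.png',cv2.resize(d["img"][180:360,260:500],(800,600),interpolation=cv2.INTER_CUBIC))
```

```text
[613.11357116 -81.69296619 217.31789939] [-0.37816232 -0.02337796 -1.32705933] 7.3
```

View pics/s2.png

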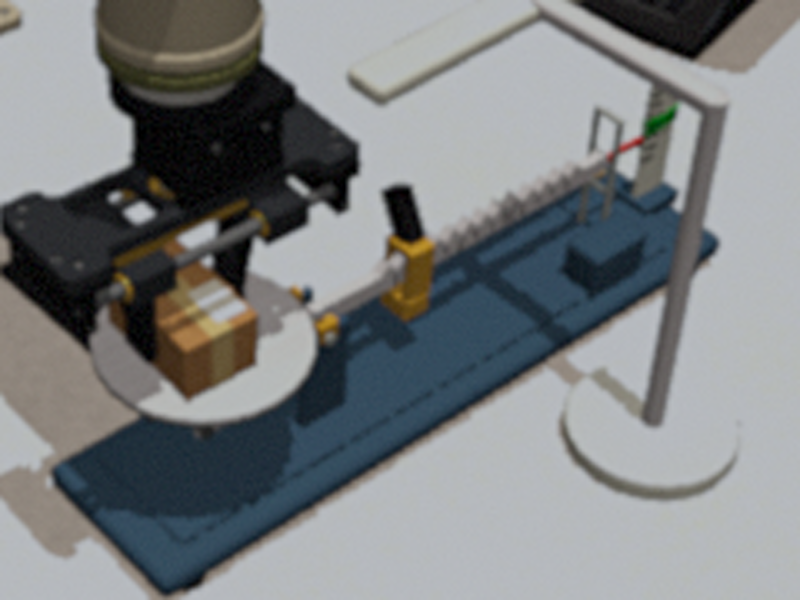

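The scene crop shows the carton just above the pan, near its middle, with the pointer below the green band (poise one notch out). I'll lower it the rest of the way and release.

>>> {"fn": "jog_arm", "kwargs": {"motion": "0 0 -0.3 0 0 0 0;0 0 -0.3 0 0 0 0;0 0 -0.2 0 0 0 0;0 0 0 0 0 0 0"}}

```text
time: 7.8
position: [613.2, -81.6, 209.1]
orientation: [[1.0, -0.017, 0.008], [-0.017, -1.0, -0.007], [0.008, 0.007, -1.0]]
ft_force: [0.2, -0.3, -0.6]
width: 0.571
```

>>> {"fn": "jog_arm", "kwargs": {"motion": "0 0 -0.1 0 0 0 0;0 0 0 0 0 0 5.3;0 0 0 0 0 0 6.5;0 0 0 0 0 0 7.5;0 0 0 0 0 0 7.5"}}

```text
time: 8.43
position: [613.5, -81.7, 208.5]
orientation: [[1.0, -0.017, 0.009], [-0.017, -1.0, -0.007], [0.009, 0.007, -1.0]]
ft_force: [-0.1, 0.2, 0.1]
width: 0.829
```

>>> {"fn": "jog_arm", "kwargs": {"motion": "0 0 1 0 0 0 7.5;0 0 2.5 0 0 0 7.5;0 0 3 0 0 0 7.5;0 0 3 0 0 0 7.5;0 0 0 0 0 0 7.5"}}

```text
time: 9.05
position: [613.4, -81.4, 309.5]
orientation: [[1.0, -0.017, 0.011], [-0.017, -1.0, -0.007], [0.011, 0.007, -1.0]]
ft_force: [-0.5, -0.3, -0.3]
width: 0.863
```

>>> {"fn": "jog_arm", "kwargs": {"motion": "-6 0 0 0 0 1 7;-6 1 0 0 -6 1 6;-3 4 -1.5 0 -9 1 5;0 5.5 -1.5 0 -9 0 4;0 5.5 -1.5 0 -9 0 4"}}

```text
time: 9.68
position: [464.2, 77.7, 262.0]
orientation: [[0.826, 0.023, 0.564], [0.029, -1.0, -0.002], [0.563, 0.018, -0.826]]
ft_force: [1.1, 1.0, 0.0]
width: 0.486
```

>>> {"fn": "jog_arm", "kwargs": {"motion": "1.5 1 -1 0 -5 0.5 4;1.5 0.5 -1 0 -1 0.5 4;0 0 0 0 0 0 4;0 0 0 0 0 0 4"}}

```text
time: 10.18
position: [491.2, 96.2, 239.8]
orientation: [[0.759, 0.045, 0.65], [0.052, -0.999, 0.009], [0.649, 0.026, -0.76]]
ft_force: [-0.1, 0.0, -0.8]
width: 0.457
```

Run:
```python
from station import manip
import cv2,numpy as np
s=manip.state();d=manip.snapshot("wrist");w=d["img"]
T=np.eye(4);T[:3,:3]=s['orientation'];T[:3,3]=s['position'];np.savez("pics/w3.npz",K=d["intrinsics"],T=T@d["mount"])
d=manip.snapshot("scene");np.savez("pics/scene3.npz",K=d["intrinsics"],T=d["cam_to_world"])
im=np.zeros((600,800,3),np.uint8);im[:480,:640]=w
im[390:600,400:800]=cv2.resize(d["img"][195:300,300:500],(400,210),interpolation=cv2.INTER_CUBIC)
cv2.imwrite("pics/w3.png",im)
print(s['position'],np.round(s['orientation'],3).tolist(),s['width'],s['time'])
```

```text
[491.18738676  96.18378356 239.79153405] [[0.759, 0.045, 0.65], [0.052, -0.999, 0.009], [0.649, 0.026, -0.76]] 0.4572112974004851 10.175
```

View pics/w3.png

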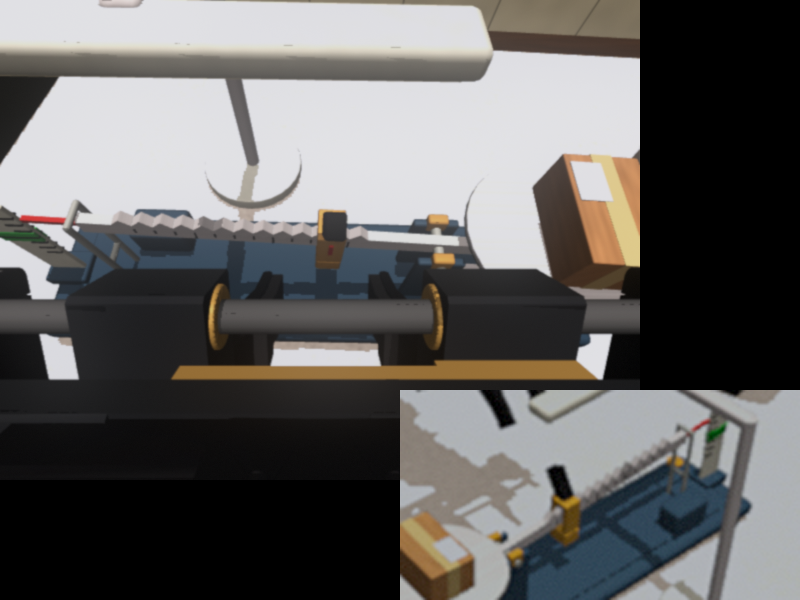

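Run:
```python
from h import *
g=np.array([596.2,92.6,146.9]);print(proj('w3',g),proj('scene3',g))
a=np.array([-.5,0,.866])
for k in(-23,13):print(k,proj('w3',g+a*k),proj('scene3',g+a*k))
print(tri('w3',(334,226),'scene3',(380,240.5)))
for y in(90,92,94,96):print(y,proj('w3',[596.2,y,147]))
```

```text
[333.53966583 223.68823434] [378.70051512 238.0531199 ]
-23 [332.79779326 223.05703866] [381.81715508 248.32954557]
13 [334.02660334 224.10252767] [376.92573543 232.20117939]
(array([598.41710656,  93.07394246, 141.19025525]), np.float64(2.4213989104926426))
90 [337.59126575 223.82893385]
92 [334.48031805 223.66282586]
94 [331.36917554 223.49670746]
96 [328.25783819 223.33057867]
```

The wrist view shows the tab at (334,226), within 2 px of the prediction, and the carton resting on the pan. The pointer is high at its stop. I'll move in.

>>> {"fn": "jog_arm", "kwargs": {"motion": "2.5 -0.4 0 0 0 0 4;1.8 0 -2 0 0 0 4;1 0 -1.2 0 0 0 4;0 0 0 0 0 0 4"}}

```text
time: 10.78
position: [545.7, 90.8, 209.7]
orientation: [[0.757, 0.043, 0.652], [0.05, -0.999, 0.007], [0.652, 0.027, -0.758]]
ft_force: [-0.2, -0.8, -0.3]
width: 0.459
```

>>> {"fn": "jog_arm", "kwargs": {"motion": "0.9 0.1 -1.3 0 0 0 4;0.6 0 -0.8 0 0 0 4;0 0 0 0 0 0 4"}}

```text
time: 11.15
position: [555.0, 89.3, 191.8]
orientation: [[0.765, 0.039, 0.643], [0.05, -0.999, 0.001], [0.643, 0.031, -0.766]]
ft_force: [0.1, 0.7, -0.1]
width: 0.46
```

>>> {"fn": "jog_arm", "kwargs": {"motion": "0.7 0.4 -0.5 0 0 0 4;0.1 0.1 -0.1 0 0 0 4;0 0 0 0 0 0 4"}}

```text
time: 11.52
position: [557.9, 91.3, 188.9]
orientation: [[0.766, 0.03, 0.642], [0.04, -0.999, -0.001], [0.641, 0.026, -0.767]]
ft_force: [0.2, -0.7, 0.6]
width: 0.459
```

>>> {"fn": "jog_arm", "kwargs": {"motion": "0.5 0.2 -0.3 0 0 0.3 4;0.3 0.1 -0.1 0 0 0 4;0 0 0 0 0 0 4"}}

```text
time: 11.9
position: [565.1, 93.1, 187.3]
orientation: [[0.765, 0.028, 0.643], [0.036, -0.999, 0.001], [0.642, 0.022, -0.766]]
ft_force: [-0.3, -0.2, 0.2]
width: 0.461
```

Run:
```python
from station import manip
import cv2,numpy as np
s=manip.state();d=manip.snapshot("wrist");w=d["img"]
im=np.zeros((600,800,3),np.uint8);im[:360,:640]=w[:360]
d=manip.snapshot("scene")
im[300:600,300:800]=cv2.resize(d["img"][200:290,320:470],(500,300),interpolation=cv2.INTER_CUBIC)
cv2.imwrite("pics/w4.png",im)
print(s['position']+51*s['orientation'][:,2])
```

```text
[597.86518606  93.13955772 148.25397739]
```

View pics/w4.png

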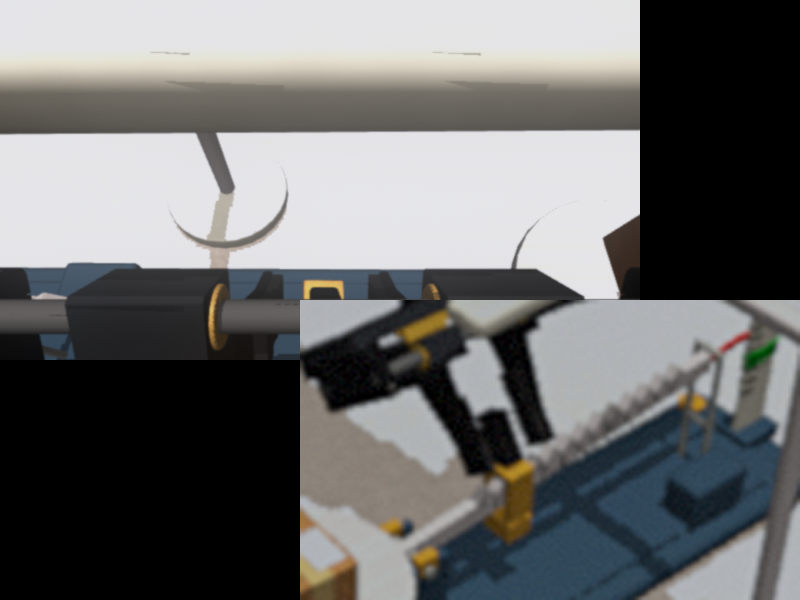

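The tab is centred between the fingers: wrist view tab at u 323, fingers at 265 and 380. I'll close on it.

>>> {"fn": "jog_arm", "kwargs": {"motion": "0 0 0 0 0 0 1;0 0 0 0 0 0 0.5;0 0 0 0 0 0 0.5;0 0 0 0 0 0 0.5;0 0 0 0 0 0 0.5"}}

```text
time: 12.62
position: [565.2, 93.3, 187.9]
orientation: [[0.765, 0.028, 0.644], [0.035, -0.999, 0.002], [0.643, 0.021, -0.765]]
ft_force: [0.6, 0.4, -0.6]
width: 0.156
```

>>> {"fn": "jog_arm", "kwargs": {"motion": "0 0 0.5 0 0 0 0.5;0 0 0.3 0 0 0 0.5;0 0 0 0 0 0 0.5"}}

```text
time: 13.0
position: [564.4, 91.8, 194.7]
orientation: [[0.767, 0.026, 0.641], [0.034, -0.999, -0.0], [0.641, 0.022, -0.767]]
ft_force: [-0.4, -0.8, -0.6]
width: 0.156
```

>>> {"fn": "jog_arm", "kwargs": {"motion": "0.1 0.2 0.3 0 0 0 0.5;0 0 0 0 0 0 0.5;-0.1 1.4 0.15 0 0 0 0.5;0 1.4 0.1 0 0 0 0.5;0 0 0.1 0 0 0 0.5"}}

```text
time: 13.62
position: [563.5, 121.3, 201.0]
orientation: [[0.77, 0.027, 0.638], [0.034, -0.999, 0.0], [0.638, 0.022, -0.77]]
ft_force: [0.3, 2.9, -6.3]
width: 0.158
```

>>> {"fn": "jog_arm", "kwargs": {"motion": "0 0.6 -0.25 0 0 0 0.5;0 1.2 0.05 0 0 0 0.5;0 0.7 0 0 0 0 0.5;0 0 0 0 0 0 0.5"}}

```text
time: 14.12
position: [565.1, 136.7, 202.1]
orientation: [[0.775, 0.024, 0.632], [0.031, -1.0, 0.001], [0.632, 0.019, -0.775]]
ft_force: [-0.4, 0.1, -1.7]
width: 0.158
```

>>> {"fn": "jog_arm", "kwargs": {"motion": "-0.1 0.7 -0.2 0 0 0 0.5;-0.1 0.5 -0.1 0 0 0 0.5;0 0.2 0 0 0 0 0.5;0 0 0 0 0 0 0.5"}}

```text
time: 14.62
position: [565.4, 143.0, 201.0]
orientation: [[0.779, 0.02, 0.627], [0.026, -1.0, -0.002], [0.627, 0.018, -0.779]]
ft_force: [-0.0, 1.3, -1.7]
width: 0.157
```

>>> {"fn": "jog_arm", "kwargs": {"motion": "-0.1 0.6 0 0 0 0 0.5;0 0.3 0 0 0 0 0.5;0 0 0 0 0 0 0.5"}}

```text
time: 15.0
position: [565.8, 148.3, 202.0]
orientation: [[0.779, 0.018, 0.626], [0.025, -1.0, -0.002], [0.626, 0.017, -0.78]]
ft_force: [-0.7, 0.0, -1.0]
width: 0.16
```

>>> {"fn": "jog_arm", "kwargs": {"motion": "-0.1 0.2 -0.4 0 0 0 0.5;0 0.1 -0.4 0 0 0 0.5;0 0 -0.3 0 0 0 0.5;0 0 0 0 0 0 0.5"}}

```text
time: 15.5
position: [566.6, 149.0, 192.0]
orientation: [[0.78, 0.017, 0.625], [0.023, -1.0, -0.001], [0.625, 0.015, -0.78]]
ft_force: [-1.1, 1.4, 0.1]
width: 0.152
```

>>> {"fn": "jog_arm", "kwargs": {"motion": "0 0 0 0 0 0 2;0 0 0 0 0 0 4;0 0 0 0 0 0 4;0 0 0 0 0 0 4;0 0 0 0 0 0 4"}}

```text
time: 16.12
position: [567.6, 146.0, 192.4]
orientation: [[0.78, 0.012, 0.625], [0.019, -1.0, -0.004], [0.625, 0.015, -0.78]]
ft_force: [0.7, -0.4, -0.3]
width: 0.452
```

>>> {"fn": "jog_arm", "kwargs": {"motion": "-0.6 0 0.7 0 0 0 4;-1 0 1.3 0 0 0 4;-1.5 0 1.3 0 0 0 4;-2 0 0.8 0 0 0 4;0 0 0 0 0 0 4"}}

```text
time: 16.75
position: [532.8, 146.1, 220.4]
orientation: [[0.785, 0.015, 0.619], [0.019, -1.0, 0.001], [0.619, 0.011, -0.785]]
ft_force: [0.9, -1.3, -0.1]
width: 0.458
```

>>> {"fn": "jog_arm", "kwargs": {"motion": "0 0 0 0 0 0 4;0 0 0 0 0 0 4;0 0 0 0 0 0 4;0 0 0 0 0 0 4;0 0 0 0 0 0 4"}}

```text
time: 17.38
position: [533.5, 147.1, 219.2]
orientation: [[0.786, 0.017, 0.618], [0.02, -1.0, 0.002], [0.618, 0.011, -0.786]]
ft_force: [0.3, 0.2, 0.6]
width: 0.463
```

Run:
```python
from station import manip
import cv2,numpy as np
s=manip.state();d=manip.snapshot("wrist");w=d["img"];cv2.imwrite("pics/w5r.png",w)
T=np.eye(4);T[:3,:3]=s['orientation'];T[:3,3]=s['position'];np.savez("pics/w5.npz",K=d["intrinsics"],T=T@d["mount"])
d=manip.snapshot("scene");cv2.imwrite("pics/s5r.png",d["img"]);np.savez("pics/scene5.npz",K=d["intrinsics"],T=d["cam_to_world"])
im=np.zeros((600,800,3),np.uint8);im[:280,:640]=w[40:320]
im[280:600,320:800]=cv2.resize(d["img"][200:280,360:480],(480,320),interpolation=cv2.INTER_CUBIC)
im[280:600,0:320]=cv2.resize(d["img"][240:320,270:350],(320,320),interpolation=cv2.INTER_CUBIC)
cv2.imwrite("pics/w5.png",im);print(s['position'],s['time'])
```

```text
[533.466118   147.13911673 219.23505684] 17.375
```

View pics/w5.png

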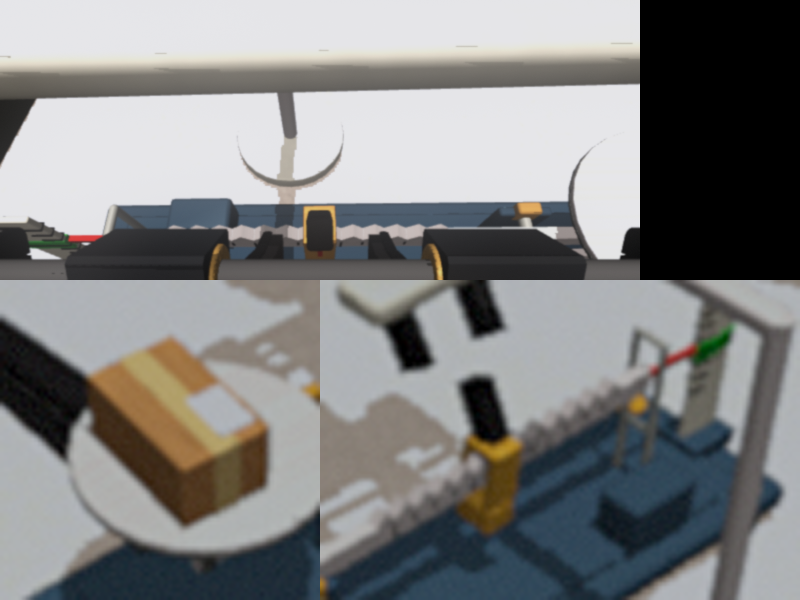

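The pointer now ends on the green band and the carton lies flat on the pan. I'll back off further and measure the tilt from the red pointer against the first image, where the poise was one notch out (-0.032).

>>> {"fn": "jog_arm", "kwargs": {"motion": "-4 0 2 0 0 0 4;-5 0 3 0 0 0 4;-5 0 3 0 0 0 4;0 0 0 0 0 0 4;0 0 0 0 0 0 4"}}

```text
time: 18.1
position: [390.4, 145.2, 300.5]
orientation: [[0.786, 0.013, 0.618], [0.018, -1.0, -0.002], [0.618, 0.013, -0.786]]
ft_force: [0.0, 0.0, -1.2]
width: 0.461
```

Run:
```python
from station import manip
import cv2,numpy as np
from h import *
def red(img,x0,x1,y0,y1):
    r=img[y0:y1,x0:x1].astype(int);w=np.clip(r[...,2]-np.maximum(r[...,0],r[...,1])-40,0,None)
    ys,xs=np.nonzero(w);W=w[ys,xs];return (np.average(xs,weights=W)+x0).round(2),(np.average(ys,weights=W)+y0).round(2),xs.min()+x0,xs.max()+x0
s0=cv2.imread('pics/scene0.png');s5=cv2.imread('pics/s5r.png')
d=manip.snapshot("scene");cv2.imwrite('pics/s6r.png',d["img"])
t=manip.snapshot("top");np.savez("pics/top6.npz",K=t["intrinsics"],T=t["cam_to_world"])
for i in(s0,s5,d["img"]):print(red(i,430,475,205,240))
P=np.array([611,10,100.]);
for a in(-.032,-.016,0,.016,.032):
    print(a,proj('scene0',P+[-.04*290*np.cos(a),290*np.cos(a),290*np.sin(a)]))
im=np.vstack([cv2.resize(d["img"][195:295,340:500],(800,500),interpolation=cv2.INTER_CUBIC)]);cv2.imwrite('pics/s6.png',im);print(manip.state()['time'])
```

```text
(np.float64(448.76), np.float64(222.75), np.int64(442), np.int64(452))
(np.float64(449.26), np.float64(218.67), np.int64(438), np.int64(453))
(np.float64(449.3), np.float64(218.61), np.int64(439), np.int64(453))
-0.032 [447.61692966 222.62898938]
-0.016 [447.92168266 221.00141925]
0 [448.20563144 219.37896747]
0.016 [448.46858442 217.76195374]
0.032 [448.71034993 216.15070208]
18.2
```

View pics/s6.png

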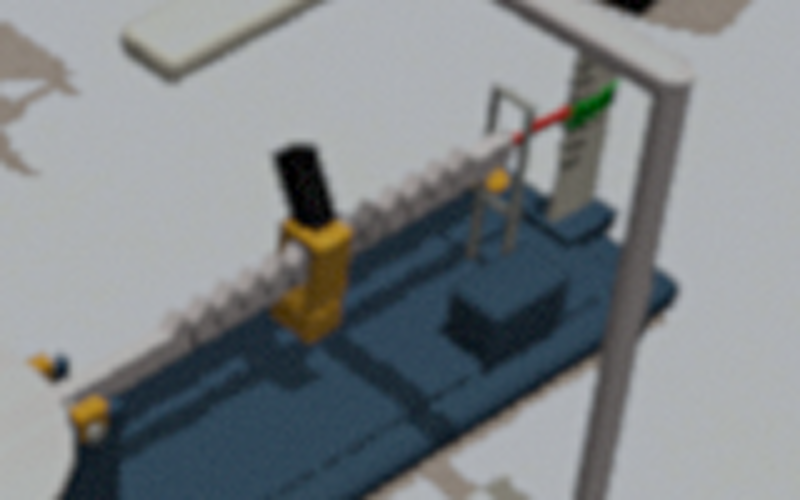

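The pointer ends inside the green band, at crop (570,110). The poise hangs upright, and two pictures 0.8 s apart agree to 0.1 px. Estimated tilt is about +0.006 rad. I'll hand it in.

```bash
python3 -c "
from station import manip
print(manip.finish_job(), manip.state()['time'])"
```

```text
the job is handed in; nothing more can be done
the job is handed in; nothing more can be done
```

I weighed the middle-sized carton, and the pointer settled inside the green band. I handed the job in at about 18 s of the 61 s allowed; `finish_job` reports no verdict.

- **Carton:** I set it on the pan about 12 mm off the middle and let go. The pictures after release show it lying flat.
- **Poise:** I gripped the tab with the gripper tilted about 40°, lifted the poise and moved it from the second notch to the sixth, 140 mm from the pivot. I let go and backed the arm well away.
- **Beam tilt:** I estimate +0.006 rad, give or take about 0.004, against the allowed ±0.022. It had settled: two pictures about 0.8 s apart agree within 0.1 px.
- **Weight:** The wrist force gave about 1.3 N, or roughly 130 g. That fits five notches.
- **Force during the poise move:** The reading reached about 7 N once, probably the poise's foot touching the beam. I lowered it and carried on.
- **Not checked directly:** I judged the pin seated from the beam's steady balance, not from a close-up. I saw no contact with the lamp or the other things on the desk, but took no separate picture of them at the end.

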